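Set the grinder-polisher's speed dial by its clicks and start it

ROBOT

A 7-joint arm with a two-finger parallel gripper is mounted at the origin on the work surface. World frame = base frame: x ahead of the robot, y to its left, z up, the work surface at z = 0. Lengths are in m, angles in rad, forces in N, time in s.
With the tool pointing down it reaches from about 0.425 to 0.925 m from the base axis. Payload 6.8 kg.
Tool frame: the origin (TCP) lies at the very end of the fingers, on their centre line; the grasp point (between the pads) lies 19 mm behind it; y points along the fingers, x is the direction in which the jaws open and shut, and the axes are right-handed (so a half turn about y gives the same grasp; the last joint's range is limited). The gripper opens to 85 mm and grips with 20 to 120 N. Pads are 22 mm wide; open, the fingers measure 114 mm over their backs; the gripper's body (76 mm by 85 mm) begins 54 mm behind the grasp point. The pads swing forward as they close: fully open they stand 13 mm farther back than shut.
Start: joints at [1.072, 0.477, 0.022, 1.555, -0.011, 1.109, -0.083], TCP at [0.257, -0.624, 0.231] pointing down, gripper open.
Joint ranges: [-2.96, 2.96], [-0.34, 2.1], [-1.41, 1.46], [0.24, 2.44], [-1.37, 4.51], [0.17, 1.92], [-2.96, 2.96]. Speed limits (rad/s): [2.39, 2.39, 3.14, 3.14, 3.14, 3.14, 3.14].

INTERFACE

Orientations are given as a rotation vector (axis times angle).
In Python, from bench import r, imaging gives the robot as it stands.
- The arm moves only by the shell command python3 -m jog 'ROWS' [FORCE]. ROWS is text: rows parted by semicolons, each of 7 numbers parted by spaces: the turn, a rotation vector about the tool's x, y, z in degrees, then the shift along the tool's x, y, z in mm, then the opening, from 0 (shut) to 1 (fully open). A call has exactly 5 rows; each row shifts and turns the commanded pose from where the row before left it, along the tool's axes as they then stand; what a row does not reach is not made up. A row lasts 1/12 s, in which the tool goes at most 41.7 mm and 7.16 degrees, less where a joint would pass 70% of its speed; a pose out of reach is approached as far as the arm can. A call with a gripper value outside its range is refused whole. The fingers move at their own pace and stop on an object; FORCE is the grip in N (left out, the last holds). Time passes only in rows, so rows that do not move let the fingers close, or fill a call up. It gives the time, the measured TCP pose, the force and the opening at its end, in the units of the state.
- r.get_obs(): the state, without advancing time (a new reading comes with each control period).
- imaging.grab_frame(name): name is "scene" or "side" or "wrist"; returns a dict with "color" (384x512x3 uint8, red, green, blue), "z_map" (384x512 float32, m along the optical axis (not along the pixel's ray), 0 where there is no reading), "fx", "fy", "cx", "cy" (pixels), "world_to_cam" (4x4, takes a point from world to camera coordinates); the wrist camera has in their place "hand_eye" (4x4, takes a point from camera to tool coordinates, whose origin is the TCP and whose axes are the tool frame's). Camera axes: x right, y up, looking along -z (the intrinsics and any distortion apply to the point x, -y, -z); pixel columns grow to the right and rows downward; lengths in m; the calibration is good to about 2 mm. A picture is of the moment at which its call begins: read the wrist's pose just before it.
- r.hand_in(): hands the job in, once; it reports no verdict.
The state is a dict: "clock": time; "joints": joint angles; "qvel": joint speeds; "tau": joint torques, N m; "tcp_pos": TCP position; "orientation": TCP orientation; "contact_force": force on the tool from outside, world axes, zero at the start; "moment": the same for the moment, N m; "grip_width": finger opening in m.
Only numpy, scipy, OpenCV 4.12 (cv2) and the standard library are available. Lean on these libraries where they do the work, as an engineer would, in place of code of your own. Each camera call takes 0.05 s, during which the arm holds its last target.

TASK

Set the speed dial on the sloping console of the grinder-polisher to the fourth click clockwise from its left-hand (fully anticlockwise) stop, counting the clicks. Only when the dial stands there, push the flat start button beside it fully in and let it spring back. Leave the dial on that click, and do not shift or tip the things standing around the machine.

Things in the scene. Friction and masses are not known exactly. Their poses are not given: they have to be found in the camera images.
- speed_dial (a joint): Dial angle in rad: 0 at the click against its left-hand (anticlockwise) stop, growing clockwise seen facing the console. 11 clicks, 20 degrees (0.349) apart; fourth click after the stop = 1.396. It starts on click 0, 1 or 2. A spring ball holds each click and draws the dial into the nearest when let go; about 0.16 N m turns it out of a click.
- dial_grip (a point): On the axis of the dial, at gripping height: an aluminium knob with a skirt disc 48 mm across and a bar across it, 44 long, 14 thick, its top 10 mm above this point, the skirt 20 mm below, the console 33 mm below. z points out of the console, 30 degrees from vertical towards the machine's front; x lies along the bar to its pointer end (black line) and turns with the dial.
- dial_plate: Fixed round plate under the dial, 54 mm across, flush with the black console; origin on the dial's axis; x points straight up the slope, z out of the console. White marks around it show the 11 clicks, first and last longer: the first lies 100 degrees anticlockwise of x, the last 100 degrees clockwise. No obstacle within 60 mm of the axis.
- start_button_top (a point): Centre of the top face of the start button: flat, round, steel, 30 mm across, in a dark round housing, on the same console, 120 mm right of the dial seen facing it, below the speed display. z points out of the console. The mushroom button 90 mm further right, 33 mm tall, is the stop and is not used.
- start_button (a joint): Travel of the start button in m: 0 out, 0.006 fully in, against a spring of 5 N at full travel; it comes back by itself.
- grinder: The grinder-polisher, fixed: white housing 560 mm deep (x), 360 mm wide (y), deck 174 mm high with a round bowl whose rim is 202 mm high; water spout 246 mm high behind. Origin on the bench at the middle of its front edge; x points from its front to its back. The console is the front 180 mm, rising at 30 degrees from 70 mm high at the front edge to the deck.
- polish_bottle: White bottle, 60 mm across, 160 mm high, standing to the left of the machine as seen facing it. Origin at the centre of its underside. Bystander.
- clip_box: Small carton of specimen clips, 102 x 72 mm, 45 mm high, on the bench to the right of the machine. Origin at the centre of its underside. Bystander.
- specimen: Black mounted specimen, a disc 30 mm across and 20 mm high, on the bench to the right of the machine, behind the carton. Origin at the centre of its underside. Bystander.
- beaker: Glass beaker, 70 mm across, 90 mm high, to the left of the machine further back. Origin at the centre of its underside. Bystander.

How it is judged:
On the way, in this order (a step that is already met when the one before it is completed fails the run):
1. the dial stands at the fourth click (value of joint speed_dial between 1.296 and 1.496 rad), for 0.3 s.
2. the start button is pushed in (value of joint start_button above 0.0045 m), for 0.05 s.
At the end, for the whole second after the job is handed in: The dial rests at the fourth click from its anticlockwise stop (1.396 rad, within 0.1 rad), and the start button, which was pushed at least 4.5 mm in after the dial was set, is out again (less than 1.5 mm in) (all of step 1 and value of joint start_button below 0.0015 m); the robot touches nothing.
It fails at once if the start button is pushed while the dial is not at the fourth click (value of joint start_button above 0.0045 m and (value of joint speed_dial below 1.296 rad or value of joint speed_dial above 1.496 rad)).
It fails at once if a bystander is shifted more than 30 mm or tipped (distance of any of polish_bottle, clip_box, specimen, beaker from where it was at the start of the episode above 0.03 m or angle between any of polish_bottle, beaker, specimen's own z axis and vertical above 0.5 rad).
It also fails if it takes over 48 s, if anything falls off the work surface, if the arm or the gripper's body presses on something with over 40 N, if the wrist force passes 120 N, or if a joint passes its speed limit or range.

## Working session

There is one attempt and no reset: what is moved stays moved. The work goes in short steps, Python scripts to look and compute and a shell command to move; the robot and the scene stay as the last step left them, time stands still between calls to the robot, and variables do not carry over. Pictures are saved under pics/ and viewed, and the job is handed in when it is done.

```bash
ls; mkdir -p pics
python3 - <<'E'
from bench import r, imaging
import cv2, numpy as np
o=r.get_obs(); print({k:np.round(v,3) for k,v in o.items()})
for n in ["scene","side","wrist"]:
    f=imaging.grab_frame(n); cv2.imwrite(f"pics/{n}0.png",f["color"][:,:,::-1])
    print(n,{k:(np.round(v,3) if k not in("color","z_map") else v.shape) for k,v in f.items()})
E
```

```text
pics
{'clock': np.float64(0.0), 'joints': array([ 1.072,  0.478,  0.022,  1.556, -0.011,  1.109, -0.083]), 'qvel': array([-0.001, -0.   , -0.002, -0.   ,  0.002, -0.   , -0.   ]), 'tau': array([-1.0000e-03, -5.9647e+01,  1.6070e+00, -2.8121e+01,  1.2000e-02,
        9.0000e-03, -0.0000e+00]), 'tcp_pos': array([ 0.257, -0.624,  0.23 ]), 'orientation': array([-1.368,  0.918, -0.915]), 'contact_force': array([-0.227, -0.532, -0.164]), 'moment': array([-0.023, -0.015, -0.007]), 'grip_width': np.float64(0.085)}
scene {'color': (384, 512, 3), 'z_map': (384, 512), 'fx': np.float64(492.773), 'fy': np.float64(492.773), 'cx': np.float64(251.896), 'cy': np.float64(195.577), 'world_to_cam': array([[-0.174,  0.985, -0.013,  0.086],
       [-0.553, -0.087,  0.829,  0.239],
       [ 0.815,  0.152,  0.559, -1.675],
       [ 0.   ,  0.   ,  0.   ,  1.   ]])}
side {'color': (384, 512, 3), 'z_map': (384, 512), 'fx': np.float64(451.414), 'fy': np.float64(451.414), 'cx': np.float64(250.65), 'cy': np.float64(187.601), 'world_to_cam': array([[ 0.947, -0.322,  0.018, -0.564],
       [ 0.233,  0.722,  0.652, -0.214],
       [-0.223, -0.613,  0.758, -1.022],
       [ 0.   ,  0.   ,  0.   ,  1.   ]])}
wrist {'color': (384, 512, 3), 'z_map': (384, 512), 'fx': np.float64(271.336), 'fy': np.float64(271.336), 'cx': np.float64(256.421), 'cy': np.float64(189.859), 'hand_eye': array([[ 1.   ,  0.001, -0.   ,  0.   ],
       [-0.001,  0.304, -0.953, -0.142],
       [-0.001,  0.953,  0.304,  0.077],
       [ 0.   ,  0.   ,  0.   ,  1.   ]])}
```

View pics/scene0.png

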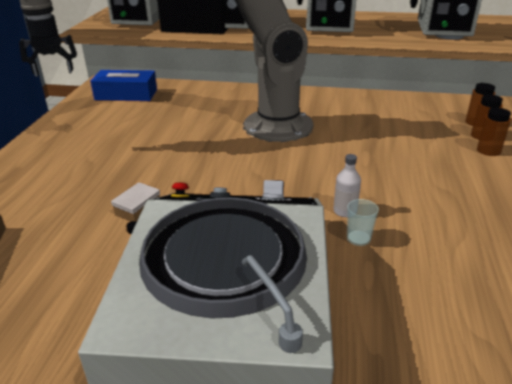

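View pics/side0.png

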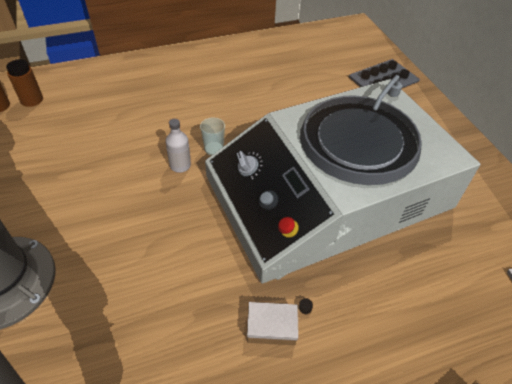

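View pics/wrist0.png

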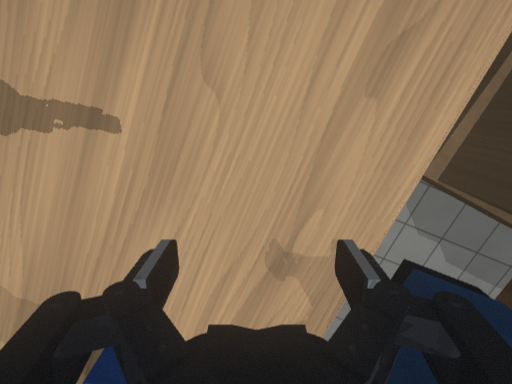

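```bash
cat > h.py <<'E'
import numpy as np, cv2
from scipy.spatial.transform import Rotation as R
from bench import r, imaging
def ray(f,u,v,T=None):
    d=np.array([(u-f["cx"])/f["fx"],-(v-f["cy"])/f["fy"],-1.0])
    T=np.linalg.inv(f["world_to_cam"]) if T is None else T
    return T[:3,3],T[:3,:3]@d      # point = o + z*d
def pt(f,u,v,T=None):
    o,d=ray(f,u,v,T); return o+f["z_map"][int(round(v)),int(round(u))]*d
def plane(f,u,v,p,n,T=None):
    o,d=ray(f,u,v,T); return o+d*((p-o)@n)/(d@n)
def wristT(f,o):
    T=np.eye(4);T[:3,:3]=R.from_rotvec(o["orientation"]).as_matrix();T[:3,3]=o["tcp_pos"];return T@f["hand_eye"]
E
python3 - <<'E'
from h import *
f=imaging.grab_frame("side")
c=f["color"]; cv2.imwrite("pics/side1.png",cv2.resize(c[100:290,180:360,::-1],None,fx=3.1,fy=3.1,interpolation=cv2.INTER_CUBIC))
g=c.max(2); m=np.zeros(g.shape,np.uint8)
cv2.fillPoly(m,[np.array([[212,165],[266,124],[328,213],[264,258]])],255)
m[g>50]=0; m=cv2.erode(m,np.ones((3,3)))
vv,uu=np.nonzero(m); P=np.array([pt(f,u,v) for u,v in zip(uu,vv)])
for _ in range(4):
    p=P.mean(0); n=np.linalg.svd(P-p)[2][2]; n*=np.sign(n[2]); d=(P-p)@n; P=P[abs(d)<max(.003,0)] if _ else P[abs(d)<.01]
print(len(P),p,n,"tilt",np.degrees(np.arccos(n[2])),"heading",np.degrees(np.arctan2(-n[1],-n[0])),abs(d).std())
np.savez("plane.npz",p=p,n=n)
for nm,u,v in [("dial",248,163),("start",268,200),("stop",288,227),("disp",296,181),("bottle",175,124),("box",272,320),("spec",306,305),("beaker",212,122)]:
    print(nm,np.round(pt(f,u,v),3),np.round(plane(f,u,v,p,n),3))
E
```

```text
1164 [ 0.62122122 -0.02728959  0.11924365] [-0.53070882 -0.03393808  0.84687446] tilt 32.126671500966815 heading 3.6590019416948634 0.0007550505357071102
dial [0.607 0.062 0.134] [0.612 0.077 0.118]
start [ 0.613 -0.063  0.137] [ 0.619 -0.048  0.117]
stop [ 0.624 -0.153  0.147] [ 0.633 -0.137  0.122]
disp [ 0.685 -0.048  0.16 ] [ 0.685 -0.047  0.159]
bottle [0.466 0.224 0.161] [0.483 0.353 0.048]
box [ 0.54  -0.296  0.047] [ 0.538 -0.3    0.056]
spec [ 0.628 -0.276  0.02 ] [ 0.605 -0.308  0.098]
beaker [0.581 0.301 0.073] [0.573 0.27  0.101]
```

View pics/side1.png

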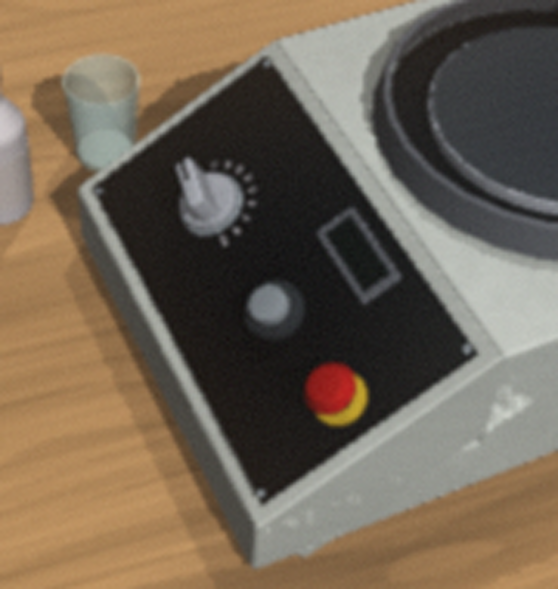

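Run:
```python
from h import *
f=imaging.grab_frame("side"); z=np.load("plane.npz"); p,n=z["p"],z["n"]
full=lambda a,b:(180+a/3.1,100+b/3.1)
S={k:plane(f,*full(*c),p,n) for k,c in dict(BL=(268,62),FL=(98,190),BR=(467,350),FR=(262,493)).items()}
for k,v in S.items(): print(k,np.round(v,4))
d1=S["FL"]-S["FR"]; d2=S["BL"]-S["BR"]
for d in(d1,d2): print(np.linalg.norm(d),np.degrees(np.arctan2(-d[0],d[1])))
for a,b in(("BL","FL"),("BR","FR")):
    d=S[a]-S[b]; print(np.linalg.norm(d),np.degrees(np.arcsin(d[2]/np.linalg.norm(d))),np.degrees(np.arctan2(d[1],d[0])))
h=np.radians(3.7)
a=plane(f,*full(187,163),p+.043*n,n); b=plane(f,*full(206,215),p+.043*n,n); print(a,b,np.linalg.norm(a-b))
# marks on plane
for c in [(226,242),(237,234),(246,218),(252,204),(253,189),(250,176),(241,168),(229,164),(214,163)]: print(np.round(plane(f,*full(*c),p,n),4))
o=r.get_obs(); print(R.from_rotvec(o["orientation"]).as_matrix().round(3))
```

```text
BL [0.6887 0.1592 0.169 ]
FL [0.5379 0.1511 0.0742]
BR [ 0.7147 -0.1633  0.1724]
FR [ 0.5671 -0.1733  0.0795]
0.3257247403700106 5.141669870306716
0.3235655617020377 4.603055095859126
0.1783585911951485 32.12539940122402 3.090077118171675
0.1746973454427315 32.12648096252687 3.8791863997487734
[0.59348432 0.07987665 0.15693141] [0.59121676 0.02633571 0.15336477] 0.05370749087658222
[0.609  0.0291 0.1139]
[0.6181 0.0296 0.1196]
[0.6281 0.0377 0.1262]
[0.6358 0.0459 0.1313]
[0.6408 0.0578 0.1349]
[0.6427 0.0704 0.1366]
[0.6394 0.0824 0.135 ]
[0.633  0.0929 0.1315]
[0.6238 0.1027 0.1261]
[[ 0.381 -0.     0.925]
 [-0.925  0.001  0.381]
 [-0.001 -1.    -0.   ]]
```

```bash
cat >> h.py <<'E'
from scipy.linalg import logm, expm
def pose(o=None):
    o=o or r.get_obs(); T=np.eye(4);T[:3,:3]=R.from_rotvec(o["orientation"]).as_matrix();T[:3,3]=o["tcp_pos"];return T
def frame(h=4.2,tilt=30):
    # machine console axes: U upslope, L left, N out
    h,t=np.radians([h,tilt]); X=np.array([np.cos(h),np.sin(h),0]); Z=np.array([0,0,1.])
    U=X*np.cos(t)+Z*np.sin(t); N=-X*np.sin(t)+Z*np.cos(t); return U,np.cross(N,U),N
def tool_rot(ang,F):
    # bar direction 'ang' deg clockwise from U; jaws x = bar rotated 90 deg clockwise ; y=-N
    U,L,N=F; a=np.radians(ang); b=U*np.cos(a)-L*np.sin(a)
    c=np.radians(ang+90); x=U*np.cos(c)-L*np.sin(c); y=-N; return np.column_stack([x,y,np.cross(x,y)])
def plan(Tt,N,T0=None):
    T0=pose() if T0 is None else T0
    D=expm(np.real(logm(np.linalg.inv(T0)@Tt))/N)
    rv=np.degrees(R.from_matrix(D[:3,:3]).as_rotvec()); print("per row x",N,np.round(rv,2),np.round(D[:3,3]*1000,1))
    return D
E
python3 - <<'E'
from h import *
F=frame(); U,L,N=F
full=lambda a,b:(180+a/3.1,100+b/3.1)
f=imaging.grab_frame("side"); z=np.load("plane.npz")
P=np.array([plane(f,*full(*c),z["p"],N) for c in [(226,242),(237,234),(246,218),(252,204),(253,189),(250,176),(241,168),(229,164),(214,163)]])
uv=np.c_[P@U,-P@L]; A=np.c_[2*uv,np.ones(len(uv))]; s=np.linalg.lstsq(A,(uv**2).sum(1),rcond=None)[0]
c=s[0]*U-s[1]*L+(z["p"]@N)*N; print("centre",c,"rad",np.sqrt(s[2]+s[0]**2+s[1]**2), "mark ang",np.degrees(np.arctan2(uv[:,1]-s[1],uv[:,0]-s[0])).round(0))
Tt=np.eye(4);Tt[:3,:3]=tool_rot(-90,F); print(Tt[:3,:3].round(2))
Tt[:3,3]=c+.16*N; print(Tt[:3,3])
for n in(15,20):
  D=plan(Tt,n)
T=pose()
for i in range(20): T=T@D; print(T[:3,3].round(3),end=' ')
E
```

```text
centre [0.60783629 0.06823793 0.11557591] rad 0.039415365524653544 mark ang [ 93.  78.  57.  38.  18.  -0. -18. -36. -57.]
[[ 0.86  0.5  -0.07]
 [ 0.06  0.04  1.  ]
 [ 0.5  -0.87 -0.  ]]
[0.52805114 0.06237888 0.25413997]
per row x 15 [ 1.25 -4.67 -1.73] [-11.5  -1.5  51.3]
per row x 20 [ 0.94 -3.5  -1.3 ] [-8.2 -1.  38.5]
[ 0.29  -0.602  0.232] [ 0.321 -0.577  0.233] [ 0.35  -0.551  0.235] [ 0.378 -0.523  0.237] [ 0.404 -0.494  0.24 ] [ 0.428 -0.463  0.242] [ 0.45  -0.43   0.245] [ 0.47  -0.396  0.247] [ 0.488 -0.361  0.25 ] [ 0.503 -0.325  0.252] [ 0.516 -0.288  0.254] [ 0.527 -0.25   0.256] [ 0.536 -0.211  0.258] [ 0.542 -0.172  0.259] [ 0.545 -0.133  0.26 ] [ 0.547 -0.094  0.26 ] [ 0.546 -0.054  0.259] [ 0.542 -0.015  0.258] [0.536 0.024 0.257] [0.528 0.062 0.254]
```

```bash
for i in 1; do python3 -m jog '0.9 -3.5 -1.3 -8 -1 38 1;0.9 -3.5 -1.3 -8 -1 38 1;0.9 -3.5 -1.3 -8 -1 38 1;0.9 -3.5 -1.3 -8 -1 38 1;0.9 -3.5 -1.3 -8 -1 38 1' 30; done
python3 -m jog '0.9 -3.5 -1.3 -8 -1 38 1;0.9 -3.5 -1.3 -8 -1 38 1;0.9 -3.5 -1.3 -8 -1 38 1;0.9 -3.5 -1.3 -8 -1 38 1;0.9 -3.5 -1.3 -8 -1 38 1'
```

```text
clock: 0.72
tcp_pos: [0.4037, -0.4949, 0.2397]
orientation: [-1.457, 0.566, -0.791]
contact_force: [0.2, -0.1, 0.4]
grip_width: 0.0853
clock: 1.13
tcp_pos: [0.5017, -0.3284, 0.2512]
orientation: [-1.511, 0.22, -0.654]
contact_force: [1.2, -0.3, -0.5]
grip_width: 0.0855
```

Tracking as predicted.

```bash
python3 -m jog '0.9 -3.5 -1.3 -8 -1 38 1;0.9 -3.5 -1.3 -8 -1 38 1;0.9 -3.5 -1.3 -8 -1 38 1;0.9 -3.5 -1.3 -8 -1 38 1;0.9 -3.5 -1.3 -8 -1 38 1'
python3 -m jog '0.9 -3.5 -1.3 -8 -1 38 1;0.9 -3.5 -1.3 -8 -1 38 1;0.9 -3.5 -1.3 -8 -1 38 1;0.9 -3.5 -1.3 -8 -1 38 1;0.9 -3.5 -1.3 -8 -1 38 1'
python3 -m jog '0 0 0 0 0 0 1;0 0 0 0 0 0 1;0 0 0 0 0 0 1;0 0 0 0 0 0 1;0 0 0 0 0 0 1'
python3 - <<'E'
from h import *
o=r.get_obs(); print(o["joints"].round(2)); f=imaging.grab_frame("wrist"); cv2.imwrite("pics/w1.png",f["color"][:,:,::-1])
E
```

```text
clock: 1.55
tcp_pos: [0.544, -0.1397, 0.2575]
orientation: [-1.533, -0.124, -0.507]
contact_force: [0.6, 0.3, -0.1]
grip_width: 0.0853
clock: 1.97
tcp_pos: [0.5275, 0.0531, 0.251]
orientation: [-1.523, -0.464, -0.35]
contact_force: [0.4, -0.0, -0.3]
grip_width: 0.0855
clock: 2.38
tcp_pos: [0.5281, 0.0495, 0.2504]
orientation: [-1.524, -0.457, -0.353]
contact_force: [-0.3, 0.1, 0.2]
grip_width: 0.0855
[ 0.31  0.02 -0.59  2.22  0.31  0.41 -0.46]
```

View pics/w1.png

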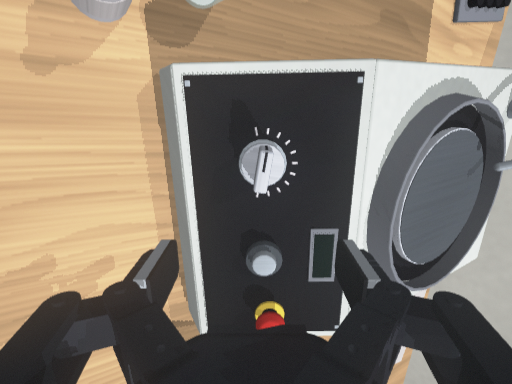

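Run:
```python
import cv2
c=cv2.imread("pics/w1.png")[115:285,205:305]; cv2.imwrite("pics/w1z.png",cv2.resize(c,None,fx=3.5,fy=3.5,interpolation=cv2.INTER_CUBIC))
```

```text
(no output)
```

View pics/w1z.png

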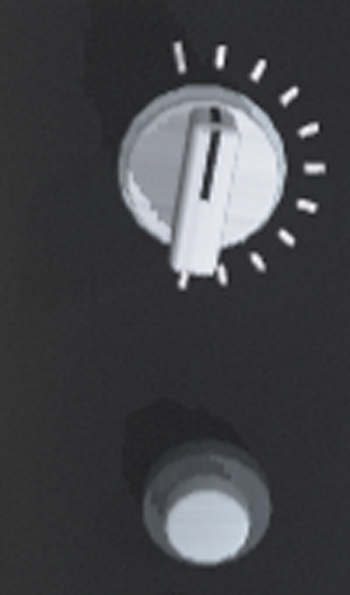

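```bash
cat > m.py <<'E'
from h import *
def marks(f,T,full,cs,p,F):
    U,L,N=F; P=np.array([plane(f,*full(*c),p,N,T) for c in cs]); uv=np.c_[P@U,-P@L]
    s=np.linalg.lstsq(np.c_[2*uv,np.ones(len(uv))],(uv**2).sum(1),rcond=None)[0]
    c=s[0]*U-s[1]*L+(p@N)*N; return c,np.sqrt(s[2]+s[0]**2+s[1]**2),np.degrees(np.arctan2(uv[:,1]-s[1],uv[:,0]-s[0]))
E
python3 - <<'E'
from m import *
o=r.get_obs(); f=imaging.grab_frame("wrist"); T=wristT(f,o)
full=lambda a,b:(205+(a+.5)/3.5-.5,115+(b+.5)/3.5-.5)
g=f["color"].max(2); m=np.zeros(g.shape,np.uint8); cv2.fillPoly(m,[np.array([[190,80],[355,85],[345,225],[305,225],[300,290],[210,290]])],255); m[g>60]=0; m=cv2.erode(m,np.ones((3,3)))
vv,uu=np.nonzero(m); P=np.array([pt(f,u,v,T) for u,v in zip(uu,vv)])
for i in range(5):
    p=P.mean(0); n=np.linalg.svd(P-p)[2][2]; n*=np.sign(n[2]); P=P[abs((P-p)@n)<(.01 if i<2 else .003)]
print(len(P),p,n,"tilt",np.degrees(np.arccos(n[2])),"heading",np.degrees(np.arctan2(-n[1],-n[0])))
z=np.load("plane.npz")
for F in (frame(4.2,30),frame(4.2,np.degrees(np.arccos(n[2])))):
    U,L,N=F
    print("side plane offset rel wrist",(z["p"]-p)@N*1000)
    c,rad,a=marks(f,T,full,[(180,57),(221,57),(259,70),(290,96),(309,129),(315,168),(307,206),(287,237),(258,262),(222,275),(183,280)],p,F)
    print("c",c,rad,a.round(1))
    for h in(.043,):
        A=plane(f,*full(217,130),p+h*N,N,T);B=plane(f,*full(205,198),p+h*N,N,T)
        d=A-B; print("line ang",np.degrees(np.arctan2(-d@L,d@U)))
        A=plane(f,*full(216,124),p+h*N,N,T);B=plane(f,*full(195,267),p+h*N,N,T)
        d=A-B; M=(A+B)/2-h*N-c; print("bar ang",np.degrees(np.arctan2(-d@L,d@U)),np.linalg.norm(d),"axis offset U,R",M@U,-M@L)
    b=plane(f,*full(208,527),p+.02*N,N,T); e=b-c; print("btn",b,e@U,-e@L,e@N)
    u,v=full(208,527); q=pt(f,u,v,T); e=q-c; print("btn depth",q,e@U,-e@L,e@N)
    for ab in((208,240),(200,150)): q=pt(f,*full(*ab),T); print("bar top h",(q-p)@N)
np.savez("planew.npz",p=p,n=n)
for h in (3.5,4.2,5): print()
E
```

```text
bash:   681 Killed                     python3 - <<'E'
from m import *
o=r.get_obs(); f=imaging.grab_frame("wrist"); T=wristT(f,o)
full=lambda a,b:(205+(a+.5)/3.5-.5,115+(b+.5)/3.5-.5)
g=f["color"].max(2); m=np.zeros(g.shape,np.uint8); cv2.fillPoly(m,[np.array([[190,80],[355,85],[345,225],[305,225],[300,290],[210,290]])],255); m[g>60]=0; m=cv2.erode(m,np.ones((3,3)))
vv,uu=np.nonzero(m); P=np.array([pt(f,u,v,T) for u,v in zip(uu,vv)])
for i in range(5):
    p=P.mean(0); n=np.linalg.svd(P-p)[2][2]; n*=np.sign(n[2]); P=P[abs((P-p)@n)<(.01 if i<2 else .003)]
print(len(P),p,n,"tilt",np.degrees(np.arccos(n[2])),"heading",np.degrees(np.arctan2(-n[1],-n[0])))
z=np.load("plane.npz")
for F in (frame(4.2,30),frame(4.2,np.degrees(np.arccos(n[2])))):
    U,L,N=F
    print("side plane offset rel wrist",(z["p"]-p)@N*1000)
    c,rad,a=marks(f,T,full,[(180,57),(221,57),(259,70),(290,96),(309,129),(315,168),(307,206),(287,237),(258,262),(222,275),(183,280)],p,F)
    print("c",c,rad,a.round(1))
    for h in(.043,):
        A=plane(f,*full(217,130),p+h*N,N,T);B=plane(f,*full(205,198),p+h*N,N,T)
        d=A-B; print("line ang",np.degrees(np.arctan2(-d@L,d@U)))
        A=plane(f,*full(216,124),p+h*N,N,T);B=plane(f,*full(195,267),p+h*N,N,T)
        d=A-B; M=(A+B)/2-h*N-c; print("bar ang",np.degrees(np.arctan2(-d@L,d@U)),np.linalg.norm(d),"axis offset U,R",M@U,-M@L)
    b=plane(f,*full(208,527),p+.02*N,N,T); e=b-c; print("btn",b,e@U,-e@L,e@N)
    u,v=full(208,527); q=pt(f,u,v,T); e=q-c; print("btn depth",q,e@U,-e@L,e@N)
    for ab in((208,240),(200,150)): q=pt(f,*full(*ab),T); print("bar top h",(q-p)@N)
np.savez("planew.npz",p=p,n=n)
for h in (3.5,4.2,5): print()
E
```

```bash
cat > look.py <<'E'
from m import *
o=r.get_obs(); f=imaging.grab_frame("wrist"); T=wristT(f,o)
full=lambda a,b:(205+(a+.5)/3.5-.5,115+(b+.5)/3.5-.5)
g=f["color"].max(2); m=np.zeros(g.shape,np.uint8); cv2.fillPoly(m,[np.array([[190,80],[355,85],[345,225],[305,225],[300,290],[210,290]])],255); m[g>60]=0; m=cv2.erode(m,np.ones((3,3)))
vv,uu=np.nonzero(m); P=np.array([pt(f,u,v,T) for u,v in zip(uu,vv)])
for i in range(5):
    p=P.mean(0); n=np.linalg.svd(P-p,full_matrices=False)[2][2]; n*=np.sign(n[2]); P=P[abs((P-p)@n)<(.01 if i<2 else .003)]
print(len(P),p,n,"tilt",np.degrees(np.arccos(n[2])),"heading",np.degrees(np.arctan2(-n[1],-n[0])))
z=np.load("plane.npz")
for F in (frame(4.2,30),frame(4.2,np.degrees(np.arccos(n[2])))):
    U,L,N=F
    print("side plane offset rel wrist",(z["p"]-p)@N*1000)
    c,rad,a=marks(f,T,full,[(180,57),(221,57),(259,70),(290,96),(309,129),(315,168),(307,206),(287,237),(258,262),(222,275),(183,280)],p,F)
    print("c",c,rad,a.round(1))
    for h in(.043,):
        A=plane(f,*full(217,130),p+h*N,N,T);B=plane(f,*full(205,198),p+h*N,N,T)
        d=A-B; print("line ang",np.degrees(np.arctan2(-d@L,d@U)))
        A=plane(f,*full(216,124),p+h*N,N,T);B=plane(f,*full(195,267),p+h*N,N,T)
        d=A-B; M=(A+B)/2-h*N-c; print("bar ang",np.degrees(np.arctan2(-d@L,d@U)),np.linalg.norm(d),"axis offset U,R",M@U,-M@L)
    b=plane(f,*full(208,527),p+.02*N,N,T); e=b-c; print("btn",b,e@U,-e@L,e@N)
    u,v=full(208,527); q=pt(f,u,v,T); e=q-c; print("btn depth",q,e@U,-e@L,e@N)
    for ab in((208,240),(200,150)): q=pt(f,*full(*ab),T); print("bar top h",(q-p)@N)
np.savez("planew.npz",p=p,n=n)
E
python3 look.py
```

```text
23652 [0.61802063 0.0518771  0.12094199] [-0.49746603 -0.04555478  0.86628651] tilt 29.97006611223374 heading 5.232191521510258
side plane offset rel wrist -0.16778841610989256
c [0.60956564 0.0666877  0.11669986] 0.03666531493043275 [-99.9 -79.9 -60.3 -40.4 -21.4  -1.4  18.5  37.7  57.8  78.   98.3]
line ang -80.63348541092047
bar ang -82.24607416886349 0.04115419317210912 axis offset U,R 0.000988367907978645 -0.002328183011056566
btn [ 0.6109918  -0.05270686  0.13556656] 0.0030923902234212307 0.11917837719905906 0.019999999999999997
btn depth [ 0.61042735 -0.05207988  0.13641321] 0.0030679704288075816 0.11851174109648996 0.02099172833326818
bar top h 0.04131477622683868
bar top h 0.042074539230548824
side plane offset rel wrist -0.16941114057791512
c [0.60956554 0.06668761 0.11670492] 0.03666479983150778 [-99.9 -79.9 -60.3 -40.4 -21.4  -1.4  18.5  37.7  57.8  78.   98.3]
line ang -80.63319149758217
bar ang -82.24585861041176 0.04115282983381283 axis offset U,R 0.0009634031096522158 -0.0023293864236357737
btn [ 0.61099019 -0.05270508  0.13556897] 0.0030794297161395663 0.11917640230023453 0.019999999999999917
btn depth [ 0.61042735 -0.05207988  0.13641321] 0.0030545627059812043 0.11851166160494964 0.020988895753651215
bar top h 0.04131131991699552
bar top h 0.04206983264895723
```

```bash
cat >> h.py <<'E'
C=np.array([0.6096,0.0667,0.1167]); F=frame(5.2,30); U,L,N=F
def target(ang,h,du=0,dr=0):
    T=np.eye(4); T[:3,:3]=tool_rot(ang,F); T[:3,3]=C+h*N+du*U-dr*L; return T
E
python3 - <<'E'
from h import *
T=target(-80,.075); D=plan(T,5); plan(target(-80,.02),5,T)
E
```

```text
per row x 5 [ 0.24  1.82 -0.06] [ 0.9 16.4  2.1]
per row x 5 [0. 0. 0.] [ 0. 11.  0.]
```

```bash
python3 -m jog '0.24 1.82 -0.06 0.9 16.4 2.1 1;0.24 1.82 -0.06 0.9 16.4 2.1 1;0.24 1.82 -0.06 0.9 16.4 2.1 1;0.24 1.82 -0.06 0.9 16.4 2.1 1;0.24 1.82 -0.06 0.9 16.4 2.1 1'
python3 -m jog '0 0 0 0 0 0 1;0 0 0 0 0 0 1;0 0 0 0 0 0 1;0 0 0 0 0 0 1;0 0 0 0 0 0 1'
python3 - <<'E'
from h import *
plan(target(-80,.02),5)
f=imaging.grab_frame("wrist"); cv2.imwrite("pics/w2.png",f["color"][:,:,::-1])
E
```

```text
clock: 2.95
tcp_pos: [0.5726, 0.0638, 0.1809]
orientation: [-1.462, -0.339, -0.468]
contact_force: [0.5, 0.7, 0.7]
grip_width: 0.0851
clock: 3.37
tcp_pos: [0.5722, 0.064, 0.1827]
orientation: [-1.462, -0.342, -0.467]
contact_force: [0.5, 0.3, -0.1]
grip_width: 0.0855
per row x 5 [-0.01  0.02  0.02] [-0.1 11.2 -0.2]
```

View pics/w2.png

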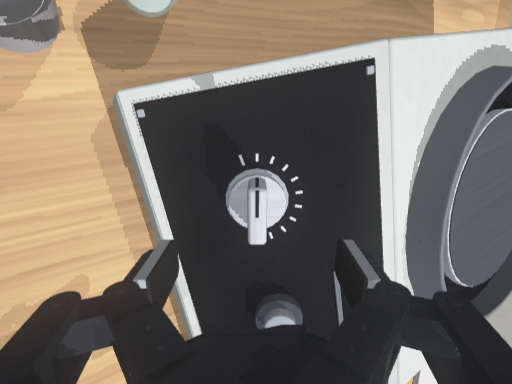

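The dial bar stands at column 258, upright, pointer line at its top (258,185), midway between the fingers (177 and 337), so it is aligned. Descend and grip.

```bash
python3 -m jog '0 0 0 0 11.2 0 1;0 0 0 0 11.2 0 1;0 0 0 0 11.2 0 1;0 0 0 0 11.2 0 1;0 0 0 0 11.2 0 1'
python3 -m jog '0 0 0 0 0 0 1;0 0 0 0 0 0 0.6;0 0 0 0 0 0 0.3;0 0 0 0 0 0 0.05;0 0 0 0 0 0 0.05' 40
python3 -m jog '0 0 0 0 0 0 0.05;0 0 0 0 0 0 0.05;0 0 0 0 0 0 0.05;0 0 0 0 0 0 0.05;0 0 0 0 0 0 0.05'
python3 - <<'E'
from h import *
o=r.get_obs(); print(o["grip_width"],o["contact_force"],o["moment"])
plan(target(-80,.02),5)
f=imaging.grab_frame("wrist"); cv2.imwrite("pics/w3.png",f["color"][:,:,::-1])
E
```

```text
clock: 3.83
tcp_pos: [0.6003, 0.0667, 0.1335]
orientation: [-1.462, -0.342, -0.467]
contact_force: [-0.1, -0.0, 0.2]
grip_width: 0.0853
clock: 4.25
tcp_pos: [0.6, 0.0667, 0.134]
orientation: [-1.462, -0.342, -0.467]
contact_force: [-0.1, 0.9, -0.4]
grip_width: 0.0389
clock: 4.67
tcp_pos: [0.6004, 0.0667, 0.1342]
orientation: [-1.462, -0.342, -0.467]
contact_force: [-2.4, -0.7, 5.2]
grip_width: 0.0135
0.013508521811922535 [-2.35713472 -0.66815597  5.21923833] [-0.14294379  0.47162839 -0.05858753]
per row x 5 [-0.01  0.01  0.02] [-0.1 -0.1 -0.2]
```

View pics/w3.png

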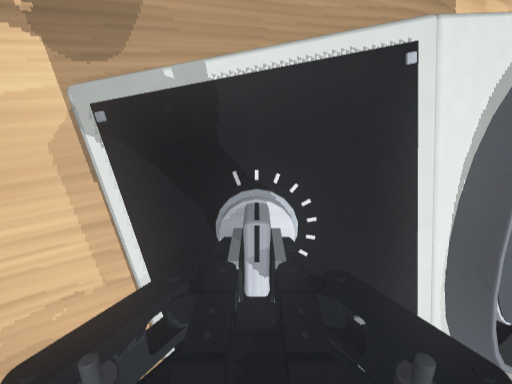

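The pads hold the bar (width 13.5 mm), pointer at the second mark (258,176). Turn 60° clockwise.

```bash
python3 -c "
from h import *
plan(target(-20,.02),10)"
python3 -m jog '0 6 0 0 0 0 0.05;0 6 0 0 0 0 0.05;0 6 0 0 0 0 0.05;0 6 0 0 0 0 0.05;0 6 0 0 0 0 0.05'
python3 -m jog '0 6 0 0 0 0 0.05;0 6 0 0 0 0 0.05;0 6 0 0 0 0 0.05;0 6 0 0 0 0 0.05;0 6 0 0 0 0 0.05'
python3 -m jog '0 0 0 0 0 0 0.05;0 0 0 0 0 0 0.05;0 0 0 0 0 0 0.05;0 0 0 0 0 0 0.05;0 0 0 0 0 0 0.05'
python3 - <<'E'
from h import *
o=r.get_obs(); print(o["grip_width"],o["contact_force"],o["moment"],o["joints"].round(2))
plan(target(-20,.02),1)
f=imaging.grab_frame("wrist"); cv2.imwrite("pics/w4.png",f["color"][:,:,::-1])
E
```

```text
per row x 10 [-0.01  6.01  0.01] [-0.  -0.  -0.1]
clock: 5.13
tcp_pos: [0.6004, 0.0668, 0.1341]
orientation: [-1.281, 0.079, -0.827]
contact_force: [-2.2, -0.3, 5.6]
grip_width: 0.0132
clock: 5.55
tcp_pos: [0.6003, 0.0669, 0.1341]
orientation: [-1.037, 0.496, -1.146]
contact_force: [-1.9, -0.9, 6.1]
grip_width: 0.0126
clock: 5.97
tcp_pos: [0.6003, 0.0669, 0.1341]
orientation: [-1.04, 0.492, -1.143]
contact_force: [-2.7, -0.6, 6.2]
grip_width: 0.0137
0.013651466830046905 [-2.65394559 -0.63163633  6.22730273] [-0.09125405  0.62498525 -0.0232666 ] [-0.08  0.32 -0.2   2.21  0.98  0.18 -2.32]
per row x 1 [-0.12  0.08  0.  ] [ 0.7 -0.3 -1. ]
```

View pics/w4.png

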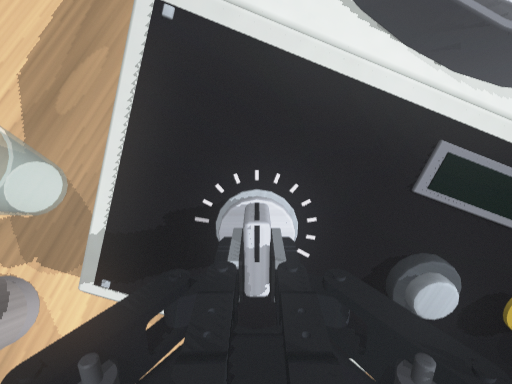

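Pointer now at the fifth mark (257,175), counting the long first mark (202,219) as zero: click 4. Release and back off.

```bash
python3 -m jog '0 0 0 0 0 0 0.2;0 0 0 0 0 0 0.4;0 0 0 0 0 0 0.4;0 0 0 0 0 0 0.4;0 0 0 0 0 0 0.4'
python3 -m jog '0 0 0 0 -8 0 0.4;0 0 0 0 -8 0 0.4;0 0 0 0 -8 0 0.4;0 0 0 0 -8 0 0.4;0 0 0 0 -8 0 0.4'
python3 - <<'E'
from h import *
print(r.get_obs()["joints"].round(3)); plan(target(-20,.06),1)
E
```

```text
clock: 6.43
tcp_pos: [0.5998, 0.0669, 0.1331]
orientation: [-1.041, 0.493, -1.142]
contact_force: [-0.0, 0.2, -0.2]
grip_width: 0.0343
clock: 6.85
tcp_pos: [0.5796, 0.065, 0.168]
orientation: [-1.041, 0.493, -1.142]
contact_force: [-0.4, 0.9, 0.3]
grip_width: 0.0343
[ 0.06   0.237 -0.367  2.22   0.78   0.25  -2.121]
per row x 1 [-0.02  0.09 -0.04] [ 1.1 -0.6 -0.1]
```

```bash
python3 -m jog '0 -4 0 0 -12 0 0.2;0 -4 0 0 -12 0 0;0 -4 0 0 -12 0 0;0 -4 0 0 -12 0 0;0 -4 0 0 -12 0 0'
python3 -m jog '0 0 0 0 0 0 0;0 0 0 0 0 0 0;0 0 0 0 0 0 0;0 0 0 0 0 0 0;0 0 0 0 0 0 0'
python3 - <<'E'
from h import *
o=r.get_obs();print(o["joints"].round(3),o["grip_width"]); f=imaging.grab_frame("wrist"); c=f["color"][:,:,::-1]; cv2.imwrite("pics/w5.png",cv2.resize(c[90:340,180:430],None,fx=2.4,fy=2.4,interpolation=cv2.INTER_CUBIC))
plan(target(-40,.12),1)
E
```

```text
clock: 7.27
tcp_pos: [0.5496, 0.0622, 0.2201]
orientation: [-1.212, 0.213, -0.932]
contact_force: [0.5, -0.2, -0.5]
grip_width: -0.0002
clock: 7.68
tcp_pos: [0.5499, 0.0624, 0.219]
orientation: [-1.21, 0.217, -0.934]
contact_force: [0.4, -0.3, 0.1]
grip_width: -0.0
[ 0.297  0.122 -0.607  2.218  0.509  0.347 -1.509] -4.6051883518289464e-05
per row x 1 [-0.02  0.05 -0.07] [ 1.2 -1.4 -0.3]
```

View pics/w5.png

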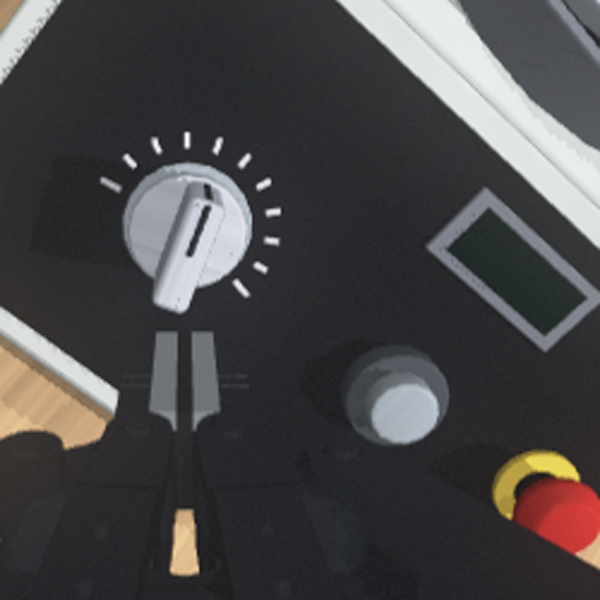

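Run:
```python
from h import *
o=r.get_obs(); f=imaging.grab_frame("wrist"); T=wristT(f,o)
full=lambda a,b:(180+(a+.5)/2.4-.5,90+(b+.5)/2.4-.5)
A=plane(f,*full(207,207),C+.043*N,N,T);B=plane(f,*full(192,252),C+.043*N,N,T);d=A-B
print("pointer line",np.degrees(np.arctan2(-d@L,d@U)))
A=plane(f,*full(206,194),C+.043*N,N,T);B=plane(f,*full(170,302),C+.043*N,N,T);d=A-B;M=(A+B)/2-C
print("bar",np.degrees(np.arctan2(-d@L,d@U)),np.linalg.norm(d),M@U,-M@L)
q=pt(f,*full(405,413),T)-C; print("btn depth",q@U,-q@L,q@N)
q=plane(f,*full(405,413),C+q@N*N,N,T)-C; print("btn",q@U,-q@L)
q=pt(f,*full(372,368),T)-C; print("housing",q@U,-q@L,q@N)
T1=target(-40,.06,0,.12); D=plan(T1,5)
plan(target(-40,.025,0,.12),5,T1)
```

```text
pointer line -22.69926582527387
bar -22.56937170742389 0.04208817302686492 0.003720480928285212 -0.002766361699837351
btn depth 0.0015436795329962442 0.11933152174516219 0.02093866219926564
btn 0.0015436795329962442 0.11933152174516219
housing 0.005640387916159308 0.09926301605052637 0.011410809248361924
per row x 5 [-0.01  0.01 -0.01] [ 18.6  11.7 -15.5]
per row x 5 [-0. -0. -0.] [-0.  7. -0.]
```

```bash
python3 -m jog '0 0 0 18.6 11.7 -15.5 0;0 0 0 18.6 11.7 -15.5 0;0 0 0 18.6 11.7 -15.5 0;0 0 0 18.6 11.7 -15.5 0;0 0 0 18.6 11.7 -15.5 0'
python3 -m jog '0 0 0 0 0 0 0;0 0 0 0 0 0 0;0 0 0 0 0 0 0;0 0 0 0 0 0 0;0 0 0 0 0 0 0'
python3 - <<'E'
from h import *
o=r.get_obs();print(o["joints"].round(3)); plan(target(-40,.030,0,.12),5); plan(target(-40,.014,0,.12),1)
f=imaging.grab_frame("wrist"); cv2.imwrite("pics/w6.png",f["color"][:,:,::-1])
E
```

```text
clock: 8.2
tcp_pos: [0.5911, -0.0564, 0.1687]
orientation: [-1.21, 0.216, -0.934]
contact_force: [0.1, -0.8, -0.4]
grip_width: 0.0001
clock: 8.62
tcp_pos: [0.5908, -0.0541, 0.1699]
orientation: [-1.21, 0.214, -0.933]
contact_force: [-0.9, 0.2, 0.0]
grip_width: -0.0002
[ 0.533  0.284 -0.586  2.178  0.49   0.223 -1.221]
per row x 5 [-0.02  0.04 -0.  ] [ 0.1  6.2 -0.3]
per row x 1 [-0.11  0.19 -0.02] [ 0.5 46.9 -1.7]
```

View pics/w6.png

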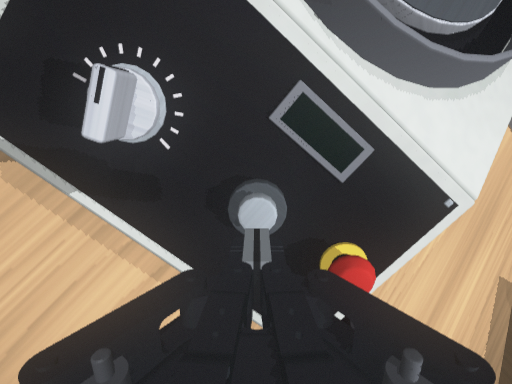

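Run:
```python
from h import *
def tt(h):
    T=target(-40,h,.001,.12); G=frame(5.2,20); T[:3,:3]=tool_rot(-40,G); return T
T1=tt(.030); plan(T1,5); plan(tt(.010),5,T1); print((T1[:3,1]).round(3))
```

```text
per row x 5 [-1.55  0.04  1.28] [0.5 6.2 0.2]
per row x 5 [ 0.  0. -0.] [0.4 3.9 0.5]
[ 0.341  0.031 -0.94 ]
```

```bash
python3 -m jog '-1.55 0 1.28 0.5 6.2 0.2 0;-1.55 0 1.28 0.5 6.2 0.2 0;-1.55 0 1.28 0.5 6.2 0.2 0;-1.55 0 1.28 0.5 6.2 0.2 0;-1.55 0 1.28 0.5 6.2 0.2 0'
python3 - <<'E'
from h import *
o=r.get_obs();print(o["joints"].round(3),o["contact_force"]); p=o["tcp_pos"]-C; print(p@U,-p@L,p@N)
E
```

```text
clock: 9.08
tcp_pos: [0.6068, -0.0546, 0.1429]
orientation: [-1.309, 0.347, -0.831]
contact_force: [-0.7, 0.1, 0.1]
grip_width: -0.0
[ 0.505  0.397 -0.604  2.035  0.46   0.461 -1.184] [-0.74982189  0.08162954  0.13098401]
0.0011439931061650937 0.12057696041603136 0.029581906126192607
```

```bash
python3 -m jog '0 0 0 0.3 3 0.4 0;0 0 0 0.3 3 0.4 0;0 0 0 0.3 3 0.4 0;0 0 0 0.2 1.5 0.2 0;0 0 0 0 0 0 0'
python3 - <<'E'
from h import *
o=r.get_obs(); p=o["tcp_pos"]-C; print(o["joints"].round(3)[5],o["contact_force"],p@U,-p@L,p@N)
E
```

```text
clock: 9.5
tcp_pos: [0.6119, -0.0543, 0.1336]
orientation: [-1.308, 0.346, -0.833]
contact_force: [-0.9, 0.8, 4.0]
grip_width: 0.0
0.444 [-0.93415063  0.8111954   3.95810352] 0.0009644002578272731 0.12072371349488331 0.019010918588765267
```

```bash
python3 -m jog '0 0 0 0.1 1 0.1 0;0 0 0 0.1 1 0.1 0;0 0 0 0.1 1 0.1 0;0 0 0 0 0 0 0;0 0 0 0 0 0 0'
python3 - <<'E'
from h import *
o=r.get_obs(); p=o["tcp_pos"]-C; print(o["contact_force"]@N,p@U,-p@L,p@N)
E
python3 -m jog '0 0 0 0.1 1 0.1 0;0 0 0 0.1 1 0.1 0;0 0 0 0.1 1 0.1 0;0 0 0 0 0 0 0;0 0 0 0 0 0 0'
python3 - <<'E'
from h import *
o=r.get_obs(); p=o["tcp_pos"]-C; print(o["contact_force"]@N,p@U,-p@L,p@N)
f=imaging.grab_frame("wrist"); cv2.imwrite("pics/w7.png",f["color"][:,:,::-1])
E
```

```text
clock: 9.92
tcp_pos: [0.6133, -0.0542, 0.1315]
orientation: [-1.308, 0.346, -0.833]
contact_force: [-5.8, 2.0, 10.4]
grip_width: 0.0003
11.79782019215822 0.0011090855090939902 0.12077796606394958 0.01643477624724658
clock: 10.33
tcp_pos: [0.614, -0.0543, 0.1307]
orientation: [-1.311, 0.346, -0.833]
contact_force: [-23.1, 1.4, 36.9]
grip_width: -0.0003
43.35949174788035 0.001268525817349435 0.12085490522224157 0.015395201033708035
```

View pics/w7.png

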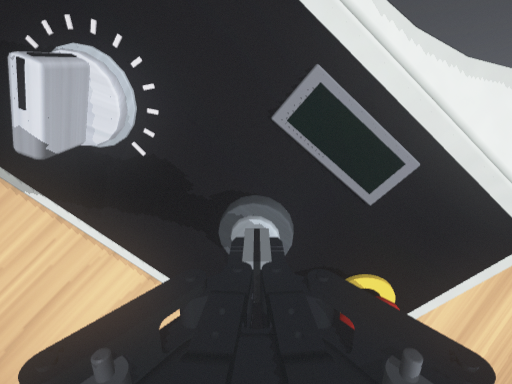

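Force rose to 43 N at 15.4 mm (button top 21 − 6 = 15): fully in. Back out.

```bash
python3 -m jog '0 0 0 -0.5 -5 -0.6 0;0 0 0 -0.7 -8 -1 0;0 0 0 -1 -12 -1.5 0;0 0 0 -2 -20 -2.5 0;0 0 0 -2 -20 -2.5 0'
python3 -m jog '0 0 0 -2 -20 -2.5 0;0 0 0 0 -20 0 0;0 0 0 0 -20 0 0;0 0 0 0 0 0 0;0 0 0 0 0 0 0'
python3 - <<'E'
from h import *
o=r.get_obs();print(o["joints"].round(3),o["contact_force"]); f=imaging.grab_frame("wrist");T=wristT(f,o); cv2.imwrite("pics/w8.png",f["color"][:,:,::-1])
P=C+.12*(-L)+.021*N
ic=np.linalg.inv(T)@np.r_[P,1]; u=f["cx"]-f["fx"]*ic[0]/ic[2]; v=f["cy"]+f["fy"]*ic[1]/ic[2]
for dv in(-6,-3,0): q=pt(f,u,v+dv,T)-C; print(u,v+dv,q@U,-q@L,q@N)
s=imaging.grab_frame("side"); cv2.imwrite("pics/side2.png",s["color"][:,:,::-1])
E
```

```text
clock: 10.8
tcp_pos: [0.5814, -0.0585, 0.1854]
orientation: [-1.31, 0.35, -0.831]
contact_force: [-0.7, 0.2, 0.6]
grip_width: -0.0002
clock: 11.22
tcp_pos: [0.5593, -0.0611, 0.2417]
orientation: [-1.309, 0.347, -0.835]
contact_force: [-0.8, 0.4, 0.2]
grip_width: 0.0001
[ 0.724  0.196 -0.779  2.033  0.199  0.626 -0.944] [-0.83021636  0.38689308  0.17156597]
261.0902055365961 167.8757096249786 0.004969575803750674 0.11587307982696657 0.02136553949041915
261.0902055365961 170.8757096249786 0.002552831151787564 0.11789763103198937 0.021331790274124147
261.0902055365961 173.8757096249786 3.385509481227784e-05 0.11998270471850021 0.021091037211657837
```

View pics/w8.png

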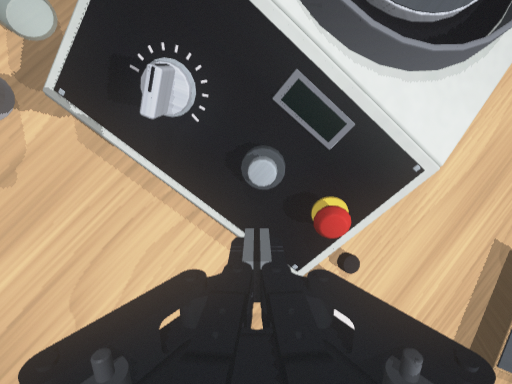

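View pics/side2.png

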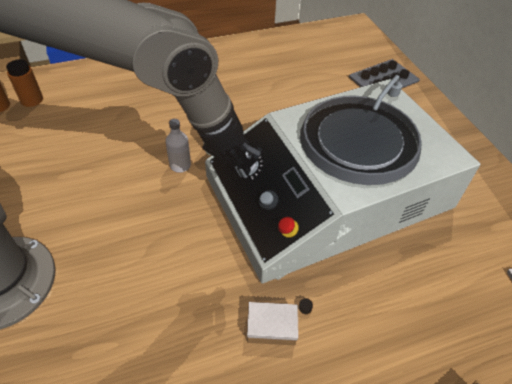

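Run:
```python
from h import *
c=cv2.imread("pics/w8.png")[35:130,110:225]; cv2.imwrite("pics/w8z.png",cv2.resize(c,None,fx=5,fy=5,interpolation=cv2.INTER_CUBIC))
```

View pics/w8z.png

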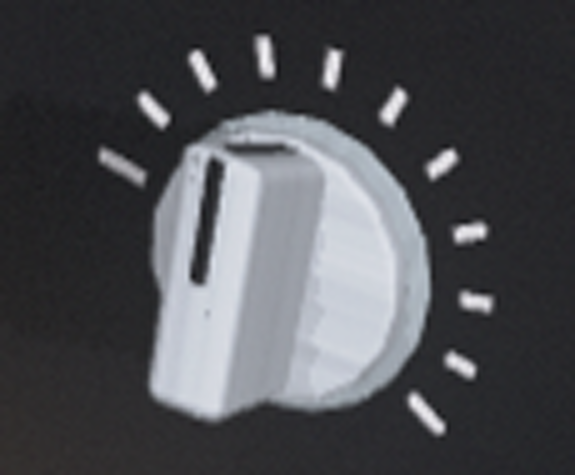

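Run:
```python
from m import *
o=r.get_obs(); f=imaging.grab_frame("wrist"); T=wristT(f,o)
full=lambda a,b:(110+(a+.5)/5-.5,35+(b+.5)/5-.5)
c,rad,a=marks(f,T,full,[(122,167),(154,110),(203,70),(265,57),(333,68),(394,106),(442,164),(471,233),(477,301),(461,365),(426,413)],C,F); print(c-C,rad,a.round(1))
for A,B in(((214,157),(200,281)),((220,155),(180,405))):
    d=plane(f,*full(*A),C+.043*N,N,T)-plane(f,*full(*B),C+.043*N,N,T); print(np.degrees(np.arctan2(-d@L,d@U)),np.linalg.norm(d))
print(o["contact_force"],o["clock"])
```

```text
[-0.00072607  0.00077147 -0.0003771 ] 0.03598104106433989 [-100.6  -80.2  -60.   -40.3  -19.9   -0.2   20.    40.3   59.7   80.
   99.8]
-22.733923320135705 0.019337852406828473
-20.040545785025202 0.041239916584827126
[-0.42704818  0.47414723 -0.69081367] 11.3167
```

```bash
python3 -c "
from bench import r
print(r.hand_in())"
```

```text
the job is handed in; nothing more can be done
None
```

I set the dial to the fourth click, pushed the start button fully in and let it spring back. I handed the job in at about 11.3 s. The hand-in gives no verdict, so the result rests on the checks below.

- **Dial:** It started on click 1. I gripped the bar, turned it 60° clockwise (three clicks) and let go. In the last picture the pointer reads −20° (bar) or −22.7° (pointer line). The fourth mark is at −20°. The two readings differ by about 2.7°, well inside the 5.7° tolerance and the 20° spacing of the clicks.
- **Start button:** I pressed with the shut fingers, tilted 10° from square to the console to keep joint 6 away from its limit. At 15.4 mm above the console the force rose to about 43 N, which matches the end stop (21 mm top minus 6 mm travel). That force was on the fingertips; I saw no contact by the gripper's body. After I backed off, the button top measured 21 mm again, so it is out.
- **Surroundings:** In the last side view the bottle, carton and specimen stand where they were. The arm hid the beaker there, and the last wrist picture shows something like it at its edge but I did not measure it. The last force reading was about 1 N, so the robot touches nothing.

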